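# Slide a shaft collar along the rail into the corner pocket

### The arm

A 6-joint arm with a two-finger parallel gripper is mounted at the origin on a cart in front of the work surface, level with it; the furniture and walls round the work are solid. World frame = base frame: x ahead of the robot, y to its left, z up, the work surface at z = 0. Lengths are in mm, angles in rad, forces in N, time in s.
With the tool pointing down it reaches from about 275 to 750 mm from the base axis. Payload 10.2 kg.
Tool frame: the origin (TCP) lies midway between the tips of the shut fingers; the grasp point (between the pads) lies 19 mm behind it; z points along the fingers, y is the line along which they close (so a half turn about z gives the same grasp; the last joint's range is limited). The gripper opens to 88 mm and grips with 3 to 60 N. Pads are 18 mm wide; open, the fingers measure 123 mm over their backs; the gripper's body (75 mm by 187 mm) begins 45 mm behind the grasp point.
Start: joints at [1.014, 0.313, 1.498, -0, 1.331, -0.223], TCP at [172.022, 496.024, 238.72] pointing down, gripper open.
Joint ranges: [-2.94, 2.94], [-0.97, 2.17], [0.19, 2.56], [-1.23, 4.37], [0.02, 3.11], [-2.88, 2.88]. Speed limits (rad/s): [2.39, 2.39, 3.01, 3.14, 3.14, 3.14].

### API

Orientations are given as [roll, pitch, yaw] about the fixed x, y, z axes, in that order (R = Rz(yaw) Ry(pitch) Rx(roll)).
In Python, from rig import r gives the robot as it stands. Calls block until the motion is done:
- r.move_ptp(position, orientation): joint-space move of the TCP to a pose.
- r.line_to(position, attitude=None, v=150): straight line of the TCP; attitude=None keeps the orientation; v is the mean speed in mm/s.
- r.goto_joints(angles): joint-space move.
- r.set_gripper(opening, squeeze=None): finger opening in mm; squeeze is the grip in N (None keeps the last); returns when the fingers have stopped.
- r.hold(seconds).
- r.solve_ik(position, orientation): joint angles nearest the present ones, or None.
- r.camera(name): name is "scene" or "side" or "wrist"; returns a dict with "image" (420x560x3 uint8, blue, green, red), "vertical_fov" (degrees; the focal length in pixels is half the picture's height over the tangent of half this angle, whatever the lens; pixels are square), "cx", "cy" (the principal point, pixels), "D" ([k1, k2, p1, p2, k3] as OpenCV has them; the pictures are not rectified), "position" and "rotation" of the camera in the world; the wrist camera has in their place "T_tool_cam" (4x4, takes a point from camera to tool coordinates, whose origin is the TCP and whose axes are the flange's). Camera axes: x right, y up, looking along -z (the intrinsics and any distortion apply to the point x, -y, -z); pixel columns grow to the right and rows downward; lengths in mm; the calibration is good to about 2 mm. A picture is of the moment at which its call begins: read the wrist's pose just before it. There is no depth.
A pose or a line that the arm cannot do raises r.Unreachable and nothing moves.
- r.job_done(): hands the job in; it is judged then, once.
Readings, each from a call of its own:
- r.current_time(): time.
- r.current_joint_pos(): joint angles.
- r.current_joint_vel(): joint speeds.
- r.current_tau(): joint torques, N m.
- r.current_position(): TCP position.
- r.current_tcp_rot(): TCP orientation.
- r.current_ft_force(): force on the tool from outside, world axes, zero at the start.
- r.current_torque(): the same for the moment, N m.
- r.current_opening(): finger opening in mm.
- r.current_grip_force(): force on a finger pad.
Only numpy, scipy, OpenCV 4.12 (cv2) and the standard library are available. Lean on these libraries where they do the work, as an engineer would, in place of code of your own. Each camera call takes 0.05 s, during which the arm holds its last target. There are 200 camera calls.

### The job

On the gauging plate, push the shaft collar across the plate until it lies against the long rail, out on the rail's open stretch. Then, keeping it against the rail, push it along into the corner pocket until it is fully home against the end stop, and leave it lying flat there. Only push it: the collar must never be picked up or tipped, and the flat flange and the thin ring on the plate stay where they are.

Things in the scene. Friction and masses are not known exactly. Their poses are not given: they have to be found in the camera images.
- collar: Plain aluminium shaft collar (thick ring) lying flat on the plate, about 39 mm outside diameter, 21 mm high, 45 g; smooth and lightly oiled, less than 0.5 N slides it. Origin: centre of its underside; z up, x and y arbitrary. It starts some 65 to 105 mm from its place against the rail.
- seat (a point): Point on the gauging plate's top face under the collar's centre when it is home in the corner pocket. Axes, z up: +x across the plate to the rail, -y along the rail to the end stop. Rail's inner face at x = +20 mm, end stop's face (16 mm high) at y = -20 mm. The collar starts at x -105 to -65, y +154 to +234 mm. Against the rail its centre is at x about 0. Open stretch of rail: y above +80 mm.
- rail_mid (a point): Middle of the open part of the long aluminium rail, on its inner face, half-way up (8 mm above the plate); axes as the seat's. The rail is 16 mm wide, 16 mm high above the plate and runs 320 mm along y, the plate's full length (y -220 to +100 mm from here).
- mouth (a point): Middle of the pocket's mouth, on the plate; axes as the seat's. The pocket is 44 mm wide, between the rail (x = +22 mm) and a low keeper bar (inner face x = -22 mm, 12 mm wide, 10 mm high) that runs 42 mm from its rounded nose here to the end stop; it can be entered only from here, going -y.
- plate: Dark steel gauging plate, 200 mm (x) by 320 mm (y), 8 mm thick, with the aluminium rail along its far side and the end stop and keeper at its right end; rigid, fixed to the bench. Origin: centre of its underside; axes as the seat's.
- flange: Bystander: flat steel blank flange, a plain disc 40 mm across and 6 mm thick, lying loose on the near part of the plate. Origin: centre of its underside.
- oring: Bystander: thin centring ring with a black O-ring, 34 mm across and 4 mm thick, lying loose on the near part of the plate. Origin: centre of its underside.
Mind the look-alikes: they are no part of the job. Leave any red look-alike of the collar alone.

How it is judged:
By the outcome, as a careful person would: the job done as asked, in the order asked, and still so for the second after the job is handed in, with the robot touching nothing.
It also fails if it takes over 42 s, if anything falls off the work surface, if the arm or the gripper's body presses on something with over 40 N, if the wrist force passes 120 N, or if a joint passes its speed limit or range.

## Working session

There is one attempt and no reset: what is moved stays moved. The work goes in short steps, each a Python script; the robot and the scene stay as the last script left them, time stands still between calls to the robot, and variables do not carry over. Pictures are saved under pics/ and viewed, at most 10 in all, crops included, and the job is handed in when it is done.

```bash
mkdir -p pics; python3 - <<'E'
from rig import r
import cv2
for n in("scene","side"):
    c=r.camera(n); cv2.imwrite(f"pics/{n}0.png",c["image"])
    print(n,{k:v for k,v in c.items() if k!="image"})
print(r.current_tcp_rot(),r.current_time())
E
```

```text
scene {'vertical_fov': 42.09251320232423, 'cx': 280.7698822832993, 'cy': 210.12503633882505, 'D': array([-0.21693212,  0.        ,  0.        ,  0.        ,  0.        ]), 'position': array([-242.41443213, -460.27424911,  770.83778359]), 'rotation': array([ 0.86584689,  0.01201031, -1.08144125])}
side {'vertical_fov': 51.73371838213719, 'cx': 277.84801244844544, 'cy': 207.9395923790821, 'D': array([-0.01589459,  0.        ,  0.        ,  0.        ,  0.        ]), 'position': array([  91.91685739, -695.34850963,  583.1526197 ]), 'rotation': array([ 9.36905782e-01, -8.84299646e-04, -5.36395654e-01])}
[-3.14048697e+00 -2.30591354e-04  2.80785898e+00] 0.1
```

View pics/scene0.png

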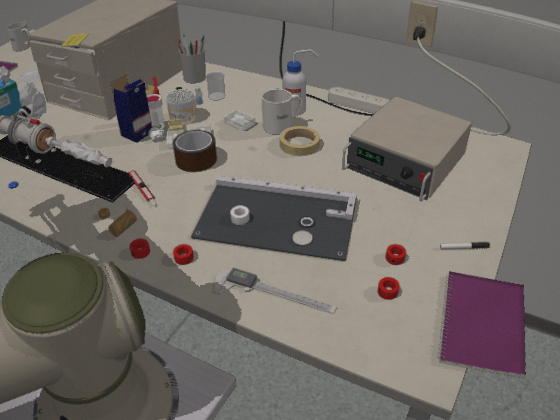

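View pics/side0.png

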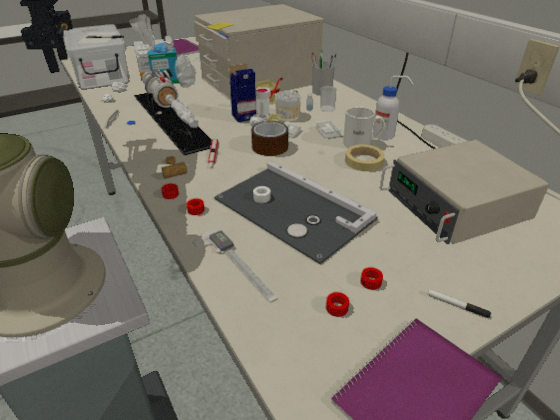

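Scene: the plate spans about (195,180)–(357,255), with the collar at (240,215), the O-ring at (307,222), the flange at (302,238), and the pocket at the right near (345,207). Next I enlarge both views.

```bash
python3 - <<'E'
import cv2,numpy as np
a=cv2.imread("pics/scene0.png")[170:270,185:370]; b=cv2.imread("pics/side0.png")[155:270,205:390]
cv2.imwrite("pics/z1.png",cv2.resize(a,None,fx=4.3,fy=4.3,interpolation=cv2.INTER_CUBIC))
cv2.imwrite("pics/z2.png",cv2.resize(b,None,fx=4.3,fy=4.3,interpolation=cv2.INTER_CUBIC))
E
```

```text
(no output)
```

View pics/z1.png

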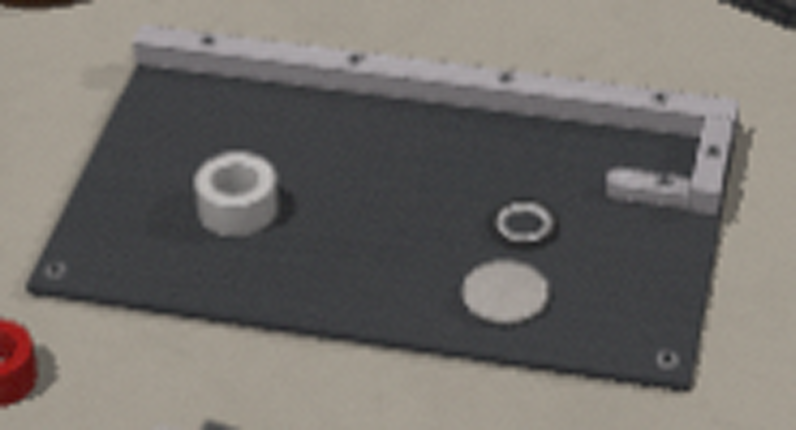

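View pics/z2.png

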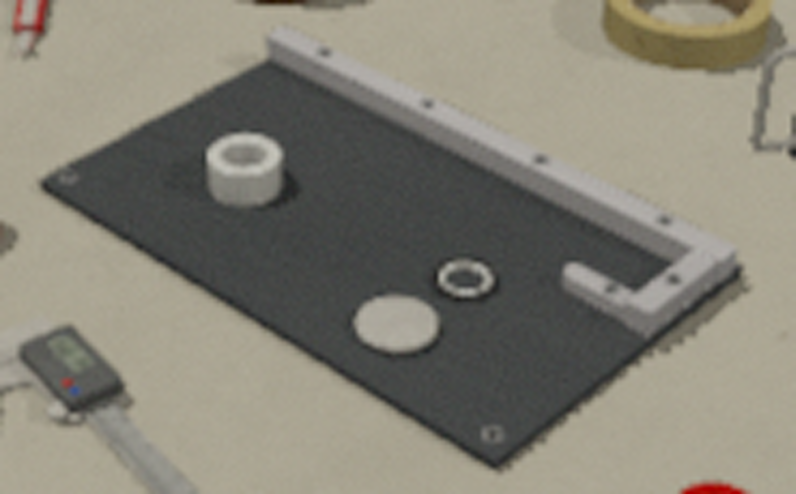

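z1: collar top centre (236,180), plate near corners (33,287) and (690,380), rail outer top corners (138,28) and (737,100), ring (524,222), flange (505,290).
z2: collar top (245,152), plate near corners (43,183) and (497,462), rail outer top corners (277,27) and (737,252), ring (466,278), flange (397,323).

```bash
cat >h.py <<'E'
import numpy as np,cv2
from scipy.spatial.transform import Rotation as Ro
F=np.diag([1,-1,-1.])
def K(c):
    f=210/np.tan(np.radians(c["vertical_fov"])/2); return np.array([[f,0,c["cx"]],[0,f,c["cy"]],[0,0,1]])
def pose(c,T=None):
    if "T_tool_cam" in c:
        M=T@c["T_tool_cam"]; return M[:3,:3],M[:3,3]
    return Ro.from_euler("xyz",c["rotation"]).as_matrix(),np.array(c["position"])
def ray(c,uv,z,T=None):
    R,p=pose(c,T); n=cv2.undistortPoints(np.array(uv,float).reshape(-1,1,2),K(c),c["D"]).reshape(-1,2)
    d=(R@F@np.c_[n,np.ones(len(n))].T).T
    return p+d*((np.broadcast_to(z,len(d))-p[2])/d[:,2])[:,None]
def proj(c,P,T=None):
    R,p=pose(c,T); Q=(np.atleast_2d(P)-p)@R@F
    return cv2.projectPoints(Q,np.zeros(3),np.zeros(3),K(c),c["D"])[0].reshape(-1,2)
def tool(r):
    T=np.eye(4);T[:3,:3]=Ro.from_euler("xyz",r.current_tcp_rot()).as_matrix();T[:3,3]=r.current_position();return T
E
python3 - <<'E'
from rig import r
from h import *
from scipy.optimize import least_squares
pl=np.array([[-100,160,8],[-100,-160,8],[100,160,24],[100,-160,24],[84,160,8]])
A=np.array([(33,287),(690,380),(138,28),(737,100),(137,66)])/4.3+[185,170]
B=np.array([(43,183),(497,462),(277,27),(737,252),(270,62)])/4.3+[205,155]
oA=np.array([(236,180),(524,222),(505,290)])/4.3+[185,170]
oB=np.array([(245,152),(466,278),(397,323)])/4.3+[205,155]
for n,X,o in(("scene",A,oA),("side",B,oB)):
    c=r.camera(n); W=ray(c,X,pl[:,2])[:,:2]
    f=lambda q:((Ro.from_euler("z",q[2]).as_matrix()[:2,:2]@pl[:,:2].T).T+q[:2]-W).ravel()
    s=min((least_squares(f,[450,0,a]) for a in(-1.5,0,1.5,3)),key=lambda s:s.cost); print(n,s.x,s.fun.round(1))
    w=ray(c,o,[29,12,14])[:,:2]; R=Ro.from_euler("z",s.x[2]).as_matrix()[:2,:2]
    print(w.round(1).tolist(),"plate",((w-s.x[:2])@R).round(1).tolist())
E
```

```text
scene [ 5.20249687e+02 -3.43958751e+01  2.83101627e-01] [-7.6  0.5 -5.1 -4.   5.2  1.2  6.3  0.4  1.2  1.9]
[[478.9, 31.0], [532.8, -99.0], [483.4, -113.1]] plate [[-21.4, 74.4], [-6.0, -65.5], [-57.4, -65.3]]
side [ 5.19178384e+02 -3.98781095e+01  2.77478730e-01] [-8.5  0.5 -5.7 -4.8  6.1 -0.8  6.8  0.8  1.2  4.4]
[[481.1, 29.3], [533.4, -103.2], [483.1, -117.5]] plate [[-17.7, 76.9], [-3.7, -64.8], [-56.0, -64.7]]
```

```bash
python3 - <<'E'
from rig import r
from h import *
for y in(0.28,0.28-np.pi):
    print(y,r.solve_ik([490,-30,330],[np.pi,0,y]))
c=r.camera("scene"); print("bowl rim",ray(c,[(195,150),(277,112),(300,140)],40).round())
r.move_ptp([490,-30,330],[np.pi,0,0.28])
T=tool(r); c=r.camera("wrist"); np.save("T1.npy",T); cv2.imwrite("pics/w1.png",c["image"]); print(r.current_time(),c["T_tool_cam"],c["D"],T[:3,3])
print(proj(c,[[520,-37,8],[480,30,29]],T))
E
```

```text
0.28 [-3.00325379e-01  1.86315519e-01  1.42414104e+00 -4.44089210e-16
  1.53113610e+00  9.90470948e-01]
-2.861592653589793 [-0.30032538  0.18631552  1.42414104  0.          1.5311361  -2.15112171]
bowl rim [[614. 240.  40.]
 [861. 148.  40.]
 [767.  34.  40.]]
2.525 [[ 4.06038252e-06  9.49621350e-01  3.13399573e-01  8.05102710e+01]
 [ 9.99999892e-01 -1.49397734e-04  4.39729049e-04  6.70406349e-01]
 [ 4.64397279e-04  3.13399537e-01 -9.49621248e-01 -1.45710362e+02]
 [ 0.00000000e+00  0.00000000e+00  0.00000000e+00  1.00000000e+00]] [-0.04458763  0.          0.          0.          0.        ] [490.01365111 -29.32657762 329.93885686]
[[290.35060029 141.10568862]
 [233.37809983 158.22096088]]
```

View pics/w1.png

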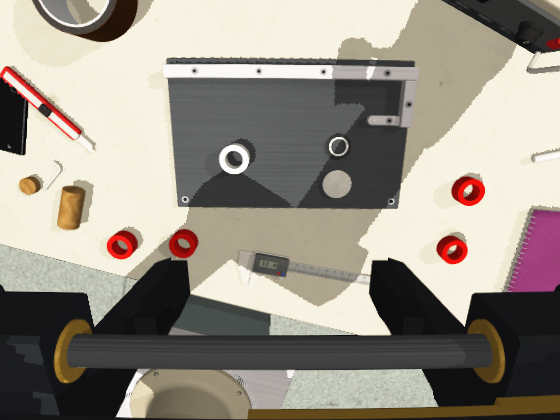

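```bash
python3 - <<'E'
import cv2
a=cv2.imread("pics/w1.png")[50:215,155:425]
cv2.imwrite("pics/z3.png",cv2.resize(a,None,fx=2.96,fy=2.96,interpolation=cv2.INTER_CUBIC))
E
```

```text
(no output)
```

View pics/z3.png

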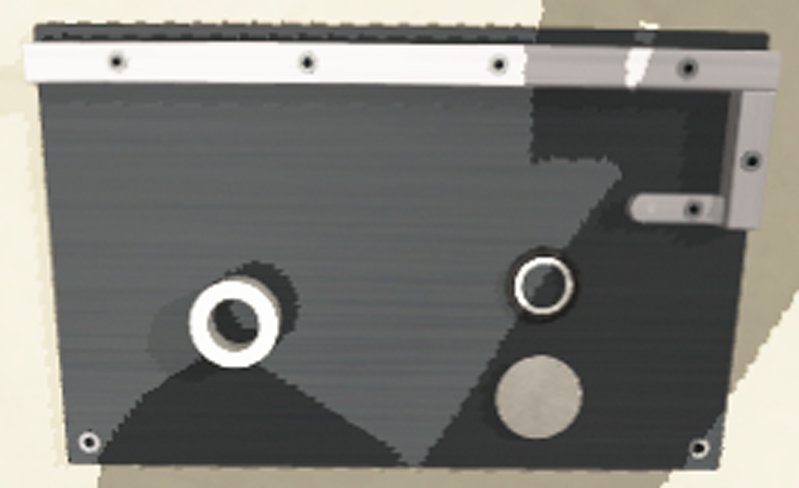

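The wrist view shows the plate whole; in z3 the collar top is at (235,322), the pocket corner at (736,89), the keeper nose at (628,208), and a strip of plate is visible behind the rail.

```bash
python3 - <<'E'
from rig import r
from h import *
T=np.load("T1.npy"); c=r.camera("wrist")
P=dict(NL=(69,463,8),NR=(718,468,8),FL=(36,27,8),FR=(768,35,8),railL=(25,81,24),railR=(700,88,24),railRe=(779,90,24),stopA=(736,95,24),stopB=(725,226,24),nose=(628,208,18),collar=(235,322,29),ring=(543,285,12),flange=(538,397,14))
W={k:ray(c,np.array([v[:2]])/2.96+[155,50],v[2],T)[0,:2] for k,v in P.items()}
a=W["railL"]-W["railRe"]; yaw=np.arctan2(-a[0],a[1]); b=W["NL"]-W["NR"]
print("yaw",yaw,np.arctan2(-b[0],b[1]),"rail",np.hypot(*a),"near",np.hypot(*b))
R=Ro.from_euler("z",yaw).as_matrix()[:2,:2]
for k,v in W.items(): print(k,v.round(1),((v-W["railRe"])@R).round(1))
E
```

```text
yaw 0.27139981100510985 0.27367020832265027 rail 319.3750573263103 near 317.59507388033444
NL [386.   91.9] [-174.3  318.7]
NR [ 471.8 -213.9] [-173.5    1.1]
FL [576.2 144. ] [ 23.  317.9]
FR [ 661.4 -160.8] [23.3  1.4]
railL [553.7 139.2] [  0.  319.4]
railR [ 630.2 -135.7] [ 0.  33.9]
railRe [ 639.3 -168.4] [0. 0.]
stopA [ 632.1 -151.5] [-2.4 18.2]
stopB [ 580.  -167.4] [-56.9  16.9]
nose [ 575.1 -125.1] [-50.3  58.9]
collar [479.6  28.5] [-101.   232.6]
ring [ 532.  -101.2] [-85.4  93.5]
flange [ 481.9 -115.8] [-137.5   92.9]
```

```bash
cat >>h.py <<'E'
YAW=0.272; RZ=Ro.from_euler("z",YAW).as_matrix()
SEAT=np.array([639.3,-168.4,8])+RZ@[-20,37,0]
def s2w(x,y,z): return SEAT+RZ@[x,y,z]
def w2s(p): return RZ.T@(np.array(p)-SEAT)
E
python3 - <<'E'
from rig import r
from h import *
Y0=195.6
r.set_gripper(20)
o=[np.pi,0,YAW]
r.move_ptp(s2w(-130,Y0,60),o)
r.line_to(s2w(-130,Y0,6),v=100)
print(r.current_time(),r.current_opening(),w2s(r.current_position()))
f0=np.array(r.current_ft_force())
r.line_to(s2w(-31,Y0,6),v=50)
print(r.current_time(),np.array(r.current_ft_force())-f0)
x=-31
while x<-21:
    x+=.5; r.line_to(s2w(x,Y0,6),v=20); f=RZ.T@(np.array(r.current_ft_force())-f0)
    print(x,f.round(2),end=" ")
    if f[0]<-1.5: break
print(r.current_time(),w2s(r.current_position()))
T=tool(r);c=r.camera("wrist");np.save("T2.npy",T);cv2.imwrite("pics/w2.png",c["image"])
cv2.imwrite("pics/s2.png",r.camera("scene")["image"])
E
```

```text
5.4083 19.947924668501887 [-129.56991945  195.34577252    6.49993496]
7.5417 [ 0.88801607 -1.05651292 -0.99458889]
-30.5 [ 0.66 -0.2  -0.55] -30.0 [ 0.39 -0.35  0.05] -29.5 [ 0.57 -0.65 -0.86] -29.0 [ 0.5  -1.07 -0.82] -28.5 [ 0.85 -1.52 -0.97] -28.0 [-0.1  -0.84 -0.87] -27.5 [ 0.39  0.19 -0.4 ] -27.0 [ 0.19 -0.7   0.75] -26.5 [ 0.67 -0.96 -0.9 ] -26.0 [-0.02 -0.69 -0.55] -25.5 [ 0.17 -0.46 -1.24] -25.0 [ 0.2  -0.93 -1.2 ] -24.5 [ 0.46  0.05 -0.99] -24.0 [ 0.01 -1.48 -0.98] -23.5 [ 0.57 -0.61 -0.07] -23.0 [-0.76 -0.03 -0.39] -22.5 [-3.59  0.36  0.81] 11.7917 [-22.88595306 195.68598075   5.88558014]
```

View pics/w2.png

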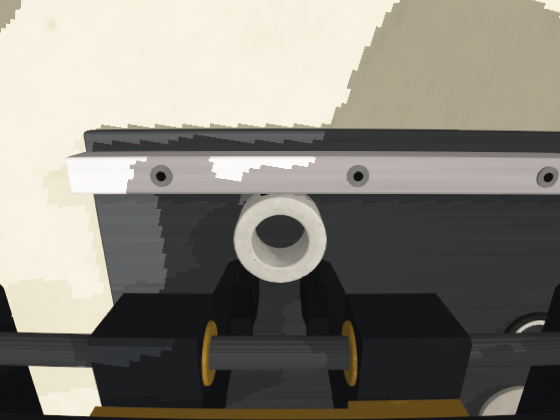

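The collar centre is at pixel (280,236), against the rail (face edge at row 193), well out on the open stretch.

```bash
python3 - <<'E'
from rig import r
from h import *
c=r.camera("wrist"); p=ray(c,[(280,236)],29,np.load("T2.npy"))[0]; q=w2s(p); print("collar",q)
q2=w2s(ray(c,[(90,193),(540,193)],24,np.load("T2.npy"))[0]); print("rail",q2)
xc=min(max(q[0],0),3); y=195.6; z=6
r.line_to(s2w(-45,y,z),v=100)
r.line_to(s2w(-45,y,45),v=150)
r.set_gripper(0)
o=[np.pi,0,YAW+0.262]; X=xc-9.6
r.move_ptp(s2w(X,y+50,45),o)
r.line_to(s2w(X,y+50,z),v=100)
f0=np.array(r.current_ft_force())
print(r.current_time(),r.current_opening(),w2s(r.current_position()))
r.line_to(s2w(X,100,z),v=70)
print(r.current_time(),(RZ.T@(np.array(r.current_ft_force())-f0)).round(2))
T=tool(r);c=r.camera("wrist");np.save("T3.npy",T);cv2.imwrite("pics/w3.png",c["image"])
E
```

```text
collar [  3.83742249 194.68069859  21.        ]
rail [ 20.99313884 274.14167557  16.        ]
14.075 0.2646295675328745 [ -6.61035166 245.11569601   6.23404922]
16.3083 [ 0.74 -0.03  0.78]
```

View pics/w3.png

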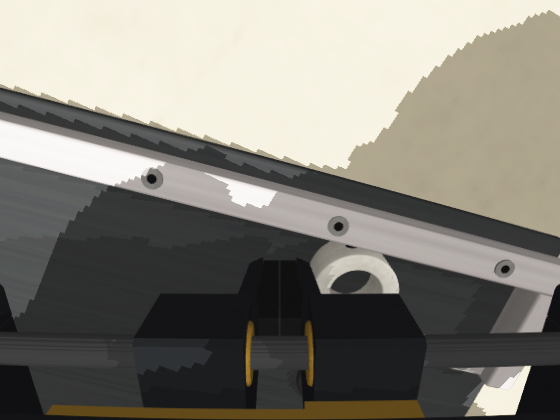

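The collar stays against the rail at about (355,270), right at the finger face. I'll continue into the pocket.

```bash
python3 - <<'E'
from rig import r
from h import *
z=6; X=w2s(r.current_position())[0]
f0=np.array(r.current_ft_force())
y=43; r.line_to(s2w(X,y,z),v=50)
while y>24:
    y-=.5; r.line_to(s2w(X,y,z),v=20); f=RZ.T@(np.array(r.current_ft_force())-f0)
    print(y,f.round(1),end=" ")
    if np.hypot(*f[:2])>4: break
print(r.current_time(),w2s(r.current_position()))
r.line_to(s2w(X-1,y+30,z),v=80)
r.line_to(s2w(X-1,y+60,90),v=150)
T=tool(r);c=r.camera("wrist");np.save("T4.npy",T);cv2.imwrite("pics/w4.png",c["image"])
print(r.current_time())
print("home centre px",proj(c,[s2w(0,0,21),s2w(0,-20,16),s2w(20,0,16)],T))
E
```

```text
42.5 [-0.6  0.9  0.4] 42.0 [-0.4  0.3  0.4] 41.5 [ 0.1  1.3 -0.2] 41.0 [-1.   0.8 -0.4] 40.5 [-0.7  0.8  0.5] 40.0 [-0.5  0.4 -0.1] 39.5 [0.2 0.2 0.8] 39.0 [-0.9 -0.6 -0.6] 38.5 [ 0.1 -0.3 -0.5] 38.0 [-0.4  0.2  0.5] 37.5 [-1.3  0.   0.3] 37.0 [-0.1  1.2 -0.9] 36.5 [-1.   0.4  0.4] 36.0 [ 0.1  1.1 -0.7] 35.5 [-0.6 -0.   0.9] 35.0 [ 0.8  0.2 -0.4] 34.5 [-0.3  0.6  0. ] 34.0 [-0.3  0.1  0.5] 33.5 [-0.2  0.6  0.4] 33.0 [-0.8  0.  -0.6] 32.5 [ 0.2  0.7 -0.3] 32.0 [-0.7 -0.5 -0.5] 31.5 [-0.4  1.   0.1] 31.0 [-0.5  2.8  0.9] 30.5 [0.1 6.8 2.8] 23.9 [-6.6564825  31.23669039  5.94381353]
25.2167
home centre px [[408.24331278 246.50467994]
 [431.65215123 250.19277618]
 [416.47639167 217.69375071]]
```

View pics/w4.png

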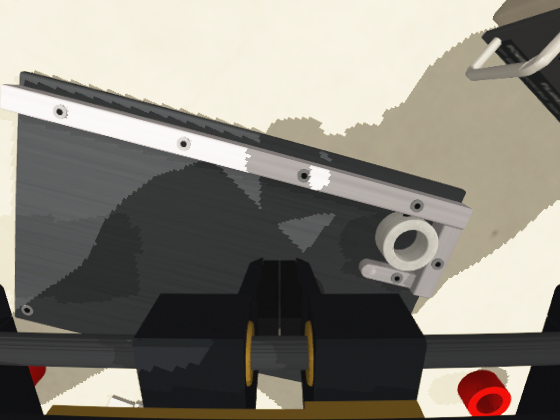

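The collar sits at about (409,242), in the pocket next to the rail and stop. I'll check the gap closely.

```bash
python3 - <<'E'
from rig import r
from h import *
r.line_to(s2w(-60,60,150),v=200)
T=tool(r);c=r.camera("wrist")
u,v=proj(c,[s2w(0,0,21)],T)[0].astype(int); print(u,v,r.current_time())
im=c["image"]
x0,y0=max(0,u-80),max(0,v-60); crop=im[y0:y0+130,x0:x0+170]
cv2.imwrite("pics/z5.png",cv2.resize(crop,None,fx=4.5,fy=4.5,interpolation=cv2.INTER_CUBIC)); np.save("T5.npy",T); print(x0,y0)
E
```

```text
370 149 25.8417
290 89
```

View pics/z5.png

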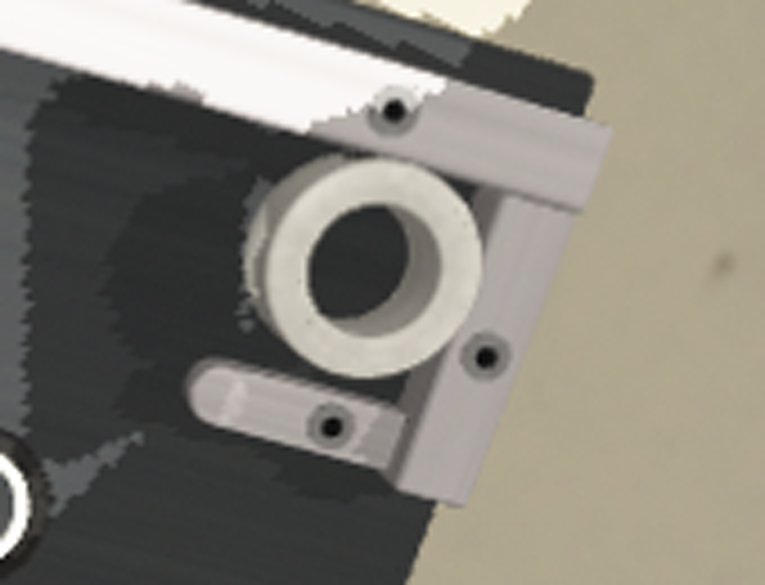

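The collar top is centred at about (374,268) in the crop. It touches both the rail and the end stop, lies flat, and the ring is undisturbed.

```bash
python3 -c "
from rig import r
r.hold(0.3); print(r.job_done())"
```

```text
the job is handed in; nothing more can be done
None
```

I pushed the collar to the rail on its open stretch, then along the rail into the corner pocket. It now lies flat against the end stop, and I handed the job in at about 26 s.

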